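# Dial open the spoon lockbox

### The job

Open the steel lockbox in front of you with its dial: turn the pointer clockwise, going past the 4 o'clock mark twice and stopping on it the third time; turn it anticlockwise, going past the 1 o'clock mark once and stopping on it the second time; then turn it clockwise slowly until you feel it come up against its stop, without forcing it, and the bolt springs back. Then lift the lid by its bar handle to about 60 degrees, where it stays by itself, and let go, leaving the tea things where they are.

Things in the scene. Friction and masses are not known exactly. Their poses are not given: they have to be found in the camera images.
- dial_centre (a point): Point on the dial's vertical turning axis, at the top face of its disc (13 mm above the box top). Does not turn: x to 12 o'clock, y to 9 o'clock, z up. Steel disc, 84 mm across, 9 mm thick. A fixed aluminium plate around it, 120 mm across, its top 11 mm below this point, has twelve black marks like a clock face.
- mark_12 (a point): The 12 o'clock mark on the plate, 54 mm from the dial axis on the side of the lid's hinge: a pair of bars, all the others are single. 3 o'clock is towards the lid. The marks at 3, 6 and 9 are longer. No numerals.
- dial: The turning dial; origin on its axis at the box top, x along the grip bar to the pointer, z up. The black grip bar stands upright across the whole disc: 76 mm long, 12 mm wide, 26 mm tall, centred on the axis, top 39 mm above the box top. It can be pinched, or one half pushed round with closed fingers. Turning takes 0.07 to 0.12 N m.
- pointer (a point): Tip of the pointer, 50 mm from the dial axis, turns with the dial: a black nib sticking out past the disc's rim under one end of the black grip bar; a white line runs on top of that half of the bar, from the axis outwards. The bar's other half is plain.
- dial_turn (a joint): Pointer angle in rad, growing clockwise seen from above, counting on over whole turns; 0 = 12 o'clock, one hour mark = 0.524 (4 o'clock = 2.094, 1 o'clock = 0.524, plus whole turns). Starts between about 10 and 2 o'clock; stays where left. Stopping up to 0.15 rad off a mark works; a mark overshot cannot be put right by turning back: begin again with the clockwise turns.
- bolt: Spring bolt inside the box that locks the lid. Its y in the lockbox frame is 0.081 m locked, 0.091 m sprung back. After right dialling it springs back by itself during the last clockwise turn and blocks the dial: that is the stop, anywhere from half past 4 to 8 o'clock, unlike from box to box. The stop gives 1 rad per 3 N m; keep the load on it under 0.55 N m (20 N at 29 mm from the axis).
- bolt_stud (a point): White 7 mm round stud on the bolt, seen in a 26 mm black slot on the box top, in the corner near the robot between dial and lid. It moves 10 mm towards the dial side (the box's y) when the bolt springs back.
- lockbox: Grey steel lockbox 220 (x) by 380 (y) by 110 mm high, fixed on the table; origin at the centre of its underside, x towards the lid hinge, away from the robot, y to the left, z up. Dial axis at x = -35, y = 120 mm. The left 140 mm of its top is a fixed deck over the lock, the rest the lid.
- lid: Lid, a steel plate 216 (x) by 236 (y) by 6 mm, about 0.5 kg; origin on the hinge axis at the middle of its far edge, 110 mm above the table; x points from the free edge to the hinge, z out of its top. While the bolt is thrown it lifts only about 1 mm: do not force it.
- lid_handle (a point): Middle of the lid's bar handle: round steel bar 12 mm thick, 100 mm long, along the lid's y (parallel to the hinge), 36 mm above the lid's top face (bar axis; 42 mm above the hinge axis), 190 mm from the hinge axis along the lid, 26 mm from the free edge. A post at each end. Axes as lid.
- lid_hinge (a point): Middle of the lid's hinge axis, which runs along its y axis.
- lid_angle (a joint): Opening angle of the lid in rad: 0 shut, growing as the free edge rises, 1.6 the end of travel. Stiff friction hinge: the lid stays where it is left; lifting takes about 6 N at the handle.
- glass0: Pear-shaped tea glass, 92 mm tall, 62 mm across the rim, empty; stands to the left of the box; leave alone. Origin at the centre of its foot.
- glass1: Like glass0.
- glass2: Like glass0.
- teapot: White ceramic teapot with lid, 132 mm across, 140 mm tall, on a round cork trivet to the right of the box; leave alone. Origin at the centre of its underside.
- tin: Small aluminium sugar tin, 51 mm across, 56 mm tall, standing on the deck of the box behind the dial (its centre about 112 mm from the dial axis); leave alone. Origin at the centre of its underside.
- sugar: White ceramic bowl, 96 mm across, 50 mm tall, right of the box and nearer to the robot; leave alone. Origin at the centre of its underside.

How it is judged:
On the way, in this order (a step that is already met when the one before it is completed fails the run):
1. the combination is dialled and the bolt has sprung back (y of bolt in the frame of lockbox above 0.0885 m), for 0.2 s.
2. the lid is lifted open (value of joint lid_angle above 0.87 rad), for 0.2 s.
At the end, for the whole second after the job is handed in: The bolt has sprung back (more than 7.5 of its 10 mm) and the lid stands still, let go, 50 degrees (0.87 rad) or more open (y of bolt in the frame of lockbox above 0.0885 m and value of joint lid_angle above 0.87 rad and velocity of joint lid_angle between -0.05 and 0.05 rad/s); the robot touches nothing.
It fails at once if the dial is forced against its stop (over 20 N between cam and bolt, at 29 mm from the axis) (contact force between dial and bolt above 20 N).
It fails at once if the lid is forced against the thrown bolt (over 25 N between them) (contact force between lid and bolt above 25 N).
It fails at once if a glass, the teapot, the tin or the sugar bowl is moved more than 30 mm (distance of any of glass0, glass1, glass2, teapot, tin, sugar from where it was at the start of the episode above 0.03 m).
It fails at once if a glass, the teapot, the tin or the sugar bowl is tipped (angle between any of glass0, glass1, glass2, teapot, tin, sugar's own z axis and vertical above 0.35 rad).
It also fails if it takes over 72 s, if anything falls off the work surface, if the arm or the gripper's body presses on something with over 40 N, if the wrist force passes 120 N, or if a joint passes its speed limit or range.

### The arm

A 7-joint arm with a two-finger parallel gripper is mounted at the origin on the work surface. World frame = base frame: x ahead of the robot, y to its left, z up, the work surface at z = 0. Lengths are in m, angles in rad, forces in N, time in s.
With the tool pointing down it reaches from about 0.425 to 0.875 m from the base axis. Payload 4.7 kg.
Tool frame: the origin (TCP) lies at the very end of the fingers, on their centre line; the grasp point (between the pads) lies grip_depth behind it (grip_depth is the distance from the TCP to the grasp point, in m); z points along the fingers, y is the direction in which the jaws open and shut (so a half turn about z gives the same grasp; the last joint's range is limited). The gripper opens to 87 mm and grips with 3 to 60 N. Pads are 19 mm wide; open, the fingers measure 117 mm over their backs; the gripper's body (75 mm by 190 mm) begins 51 mm behind the grasp point.
Start: joints at [-1.193, 0.321, -0.07, 1.45, 0.023, 1.371, -0.057], TCP at [0.231, 0.607, 0.223] pointing down, gripper open.
Joint ranges: [-2.86, 2.86], [-0.3, 2.09], [-1.38, 1.24], [0.06, 2.45], [-1.56, 4.7], [0.09, 2.05], [-2.69, 2.69]. Speed limits (rad/s): [2.57, 2.57, 3.14, 3.14, 3.14, 3.14, 3.14].

### API

Orientations are given as [roll, pitch, yaw] about the fixed x, y, z axes, in that order (R = Rz(yaw) Ry(pitch) Rx(roll)).
In Python, from rig import * gives the robot as it stands.
- The arm moves only by the shell command python3 -m handwheel 'ROWS' [OPENING] [FORCE]. ROWS is JSON, a list of rows, each a list of 4 numbers: the shift along the tool's x, y, z in mm, then the turn about the tool's z in rad. A call has exactly 5 rows; each row shifts and turns the pose as measured when the row begins, along the tool's axes as they then stand; what a row does not reach is not made up. A row lasts 1/10 s, in which the tool goes at most 50 mm and 8.59 degrees, less where a joint would pass 70% of its speed; a pose out of reach is approached as far as the arm can. A call with a gripper value outside its range is refused whole. OPENING is the opening, from 0 (shut) to 1 (fully open), set as the call begins (- or left out, the last holds). The fingers move at their own pace and stop on an object; FORCE is the grip in N (left out, the last holds). Time passes only in rows, so rows that do not move let the fingers close, or fill a call up. It gives the time, the measured TCP pose, the force and the opening at its end, in the units of the state.
- read_state(): the state, without advancing time (a new reading comes with each control period).
- read_camera(name): name is "side" or "top"; returns a dict with "frame" (420x560x3 uint8, red, green, blue), "intrinsics" (3x3 intrinsics, pixels), "R" (3x3) and "t" (3): a world point X has camera coordinates R X + t. Camera axes: x right, y down, z forward; pixel columns grow to the right and rows downward; lengths in m; the calibration is good to about 2 mm. A picture is of the moment at which its call begins. There is no depth.
- job_done(): hands the job in, once; it reports no verdict.
The state is a dict: "time_s": time; "joint_pos": joint angles; "dq": joint speeds; "tau": joint torques, N m; "ee_pos": TCP position; "ee_rot": TCP orientation; "ft_force": force on the tool from outside, world axes, zero at the start; "ft_torque": the same for the moment, N m; "opening": opening from 0.0 (shut) to 1.0 (fully open).
Only numpy, scipy, OpenCV 4.12 (cv2) and the standard library are available. Lean on these libraries where they do the work, as an engineer would, in place of code of your own. Each camera call takes 0.05 s, during which the arm holds its last target.

## Working session

There is one attempt and no reset: what is moved stays moved. The work goes in short steps, Python scripts to look and compute and a shell command to move; the robot and the scene stay as the last step left them, time stands still between calls to the robot, and variables do not carry over. Pictures are saved under pics/ and viewed, and the job is handed in when it is done.

```bash
ls; mkdir -p pics; python3 - <<'E'
from rig import *
import cv2,numpy as np
s=read_state();print({k:np.round(v,3).tolist() for k,v in s.items()})
for n in("side","top"):
    c=read_camera(n);cv2.imwrite(f"pics/{n}0.png",c["frame"][:,:,::-1]);print(n,c["intrinsics"],c["R"],c["t"])
try: print(grip_depth)
except Exception as e: print(e)
E
```

```text
pics
{'time_s': 0.0, 'joint_pos': [-1.193, 0.322, -0.07, 1.452, 0.023, 1.371, -0.057], 'dq': [0.0, 0.0, -0.001, -0.002, -0.0, 0.0, 0.001], 'tau': [0.0, -49.128, -0.404, -31.254, -0.064, 0.044, 0.0], 'ee_pos': [0.231, 0.607, 0.221], 'ee_rot': [-3.14, 0.0, 2.778], 'ft_force': [0.742, 0.286, -0.153], 'ft_torque': [0.013, 0.045, -0.028], 'opening': 0.999}
side [[446.12252074   0.         282.37169184]
 [  0.         446.12252074 206.10262533]
 [  0.           0.           1.        ]] [[ 0.93157027 -0.36337122  0.01175523]
 [-0.25087306 -0.66588976 -0.70260482]
 [ 0.26313406  0.65157669 -0.71148316]] [-0.52215553  0.20864893  0.98798845]
top [[408.4502481    0.         278.17108838]
 [  0.         408.4502481  215.03836776]
 [  0.           0.           1.        ]] [[-0.07525258 -0.99716123  0.00255593]
 [-0.97101944  0.07269617 -0.22767632]
 [ 0.22684419 -0.01961509 -0.97373352]] [0.04123504 0.5719275  0.97379312]
0.0187
```

View pics/top0.png

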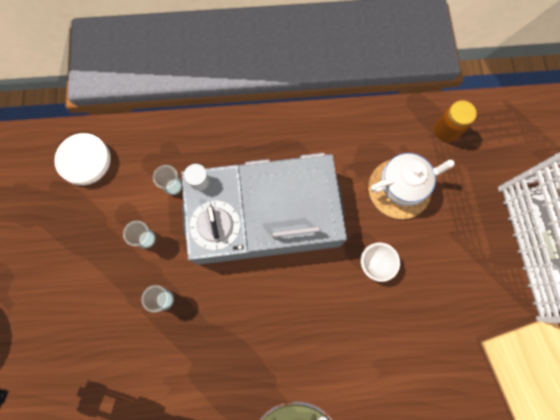

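View pics/side0.png

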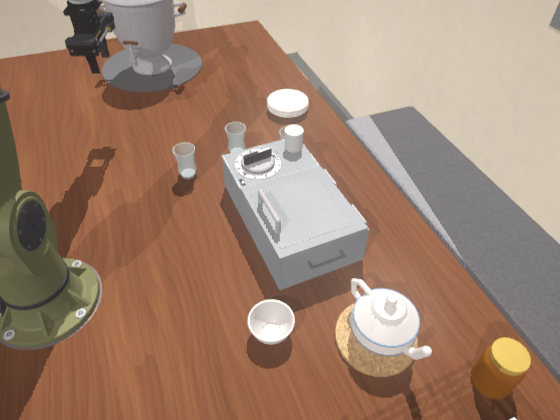

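The top view shows the dial at about (214,224), the tin at (196,178), the handle at (295,231) and glasses to the left at (167,180), (140,235) and (157,299). Next I'll zoom in and measure.

```bash
cat > h.py <<'E'
from rig import *
import cv2,numpy as np
def ray(c,u,v,z):
    K,R,t=c["intrinsics"],c["R"],c["t"]
    d=R.T@np.linalg.solve(K,[u,v,1.]);o=-R.T@t
    return o+d*(z-o[2])/d[2]
def proj(c,X):
    p=c["intrinsics"]@(c["R"]@np.asarray(X,float)+c["t"]);return p[:2]/p[2]
def zoom(c,u,v,r,name,k=8):
    f=c["frame"][v-r:v+r,u-r:u+r][:,:,::-1]
    cv2.imwrite(name,cv2.resize(f,None,fx=k,fy=k,interpolation=cv2.INTER_CUBIC))
E
python3 - <<'E'
from h import *
c=read_camera("top");zoom(c,214,224,36,"pics/dz.png")
f=c["frame"][145:270,175:355][:,:,::-1];cv2.imwrite("pics/bz.png",cv2.resize(f,None,fx=4.4,fy=4.4,interpolation=cv2.INTER_CUBIC))
s=read_camera("side");zoom(s,258,175,36,"pics/sz.png")
E
```

```text
(no output)
```

View pics/dz.png

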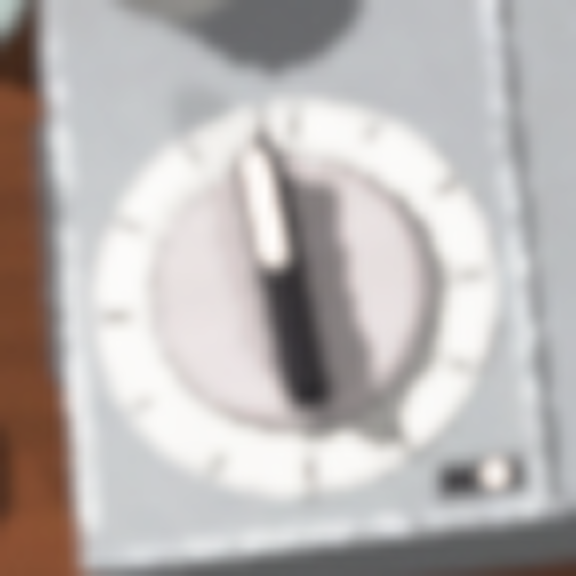

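View pics/bz.png

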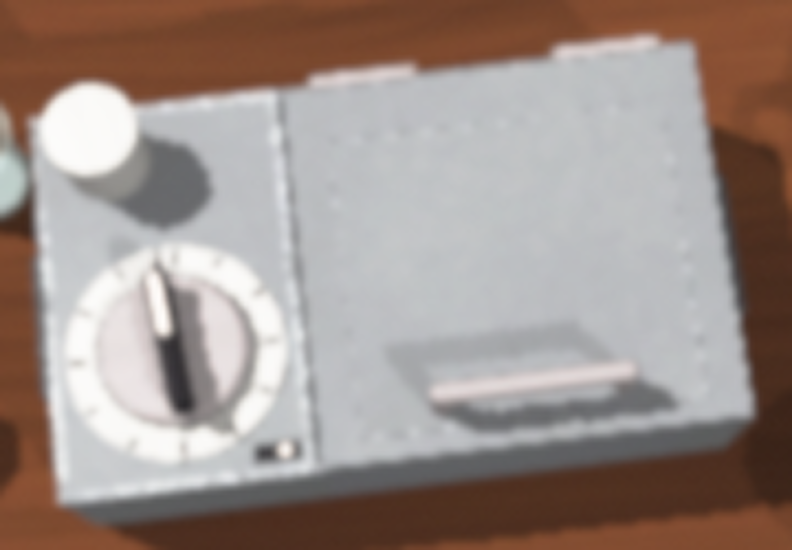

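View pics/sz.png

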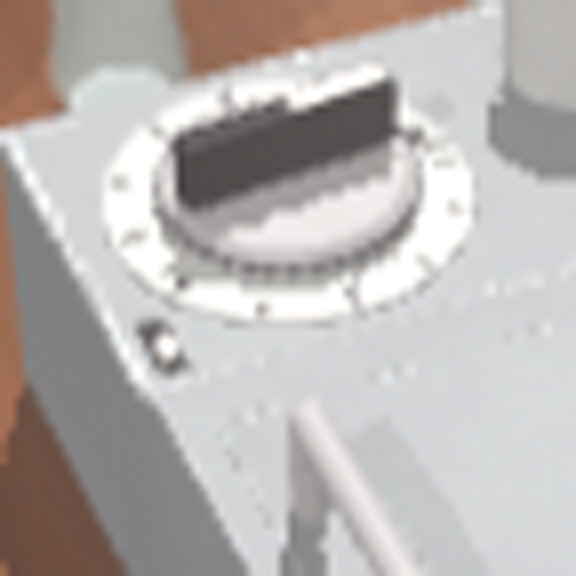

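```bash
python3 - <<'E'
from h import *
c=read_camera("top")
D=lambda x,y:((x+.5)/8-.5+178,(y+.5)/8-.5+188)
B=lambda x,y:((x+.5)/4.4-.5+175,(y+.5)/4.4-.5+145)
P=ray(c,*D(296,298.5),.112);print("dial",P)
a=ray(c,*B(432,394),.152);b=ray(c,*B(636,371),.152)
print("handle",a,b,(a+b)/2,np.linalg.norm(a-b),np.arctan2(*(a-b)[[1,0]])-np.pi/2)
e=ray(c,*B(278,92),.11);g=ray(c,*B(318,468),.11);v=e-g
print("boxedge",e,g,np.linalg.norm(v),np.arctan2(v[1],v[0]))
for n,p in dict(six=(309,475),nine=(118,316),three=(468,275),el=(194,155),one=(373,130),m12=(278,118)).items():
    q=ray(c,*D(*p),.112)-P; print(n,np.linalg.norm(q),np.arctan2(q[1],q[0]))
q1=ray(c,*D(314,395),.149);q2=ray(c,*D(255,150),.149);print("bar",q1,q2,(q1+q2)/2,np.arctan2(*(q2-q1)[[1,0]]))
# side check
s=read_camera("side");S=lambda x,y:((x+.5)/8-.5+222,(y+.5)/8-.5+139)
print("side dial", ray(s,*S(288,195),.112), proj(s,P), ray(s,*S(163,345),.11), ray(c,*D(497,474),.11))
# glasses
for u,v,z in((167,180,0.09),(140,235,.09),(157,299,.09),(196,173,.166)):print(ray(c,u,v,z))
yaw=np.arctan2(v[1],v[0]) if 0 else 0
E
```

```text
dial [0.54981558 0.15420271 0.112     ]
handle [0.50917077 0.01573608 0.152     ] [ 0.51339869 -0.09200788  0.152     ] [ 0.51128473 -0.0381359   0.152     ] 0.10782687320907007 0.03922040587799791
boxedge [0.69771405 0.09041037 0.11      ] [0.48092993 0.08017063 0.11      ] 0.21702581607387988 0.047199639055817026
six 0.05404571538205681 -3.1097852932070835
nine 0.05372185108106586 1.5964609097408173
three 0.05225014469969242 -1.5062294809470034
el 0.05535069584053614 0.556216952946464
one 0.05687562514559649 -0.4659307584783669
m12 0.05686186218774381 0.05696188998534967
bar [0.51288979 0.14497256 0.149     ] [0.58707503 0.15922781 0.149     ] [0.54998241 0.15210018 0.149     ] 0.18984339346198606
side dial [0.55079674 0.15540334 0.112     ] [257.35534063 163.30298484] [0.4916591  0.10295514 0.11      ] [0.4922219  0.09674885 0.11      ]
[0.67975366 0.27279148 0.09      ]
[0.54294196 0.34074781 0.09      ]
[0.3855209  0.30039019 0.09      ]
[0.66563698 0.18512759 0.166     ]
```

```bash
cat >> h.py <<'E'
from scipy.spatial.transform import Rotation as Rn
def go(p,yaw=None):
    s=read_state();R=Rn.from_euler("xyz",s["ee_rot"]).as_matrix()
    d=R.T@(np.array(p)-s["ee_pos"])*1000
    y=s["ee_rot"][2]
    print("t",round(s["time_s"],2),"tool shift mm",d.round(1),"cw turn to yaw", None if yaw is None else np.round((y-yaw+np.pi)%(2*np.pi)-np.pi,3),"rpy",np.round(s["ee_rot"],3),"q",np.round(s["joint_pos"],2),"F",np.round(s["ft_force"],1),"Tz",np.round(s["ft_torque"],2),"op",np.round(s["opening"],3))
E
python3 -c "
from h import *
go([.55,.1535,.2],.19)"
```

```text
t 0.3 tool shift mm [-459.3 -310.7   22.4] cw turn to yaw 2.588 rpy [-3.141  0.     2.778] q [-1.19  0.32 -0.07  1.45  0.02  1.37 -0.06] F [-0.   0.4 -0.5] Tz [-0.    0.01 -0.  ] op 1.001
```

```bash
python3 -m handwheel '[[-40,-27,0,0],[-40,-27,0,0],[-40,-27,0,0],[-40,-27,0,0],[-40,-27,0,0]]' 1 25; python3 -m handwheel '[[-40,-27,0,0],[-40,-27,0,0],[-40,-27,0,0],[-40,-27,0,0],[-40,-27,0,0]]'; python3 -c "
from h import *
go([.55,.1535,.2],.19+3.1416)"
```

```text
time_s: 0.8
ee_pos: [0.3671, 0.4115, 0.2197]
ee_rot: [3.141, -0.005, 2.795]
ft_force: [0.6, 0.8, 0.2]
opening: 0.999
time_s: 1.3
ee_pos: [0.5134, 0.2086, 0.2199]
ee_rot: [3.137, -0.004, 2.796]
ft_force: [0.1, 0.4, -0.4]
opening: 1.002
t 1.3 tool shift mm [-53.2 -39.5  19.5] cw turn to yaw -0.535 rpy [ 3.137 -0.004  2.796] q [-0.67  0.12  0.26  1.71 -0.04  1.32  0.82] F [ 0.1  0.4 -0.4] Tz [0.01 0.   0.  ] op 1.002
```

```bash
python3 -m handwheel '[[-26,-20,0,0],[-26,-20,0,0],[0,0,10,-0.14],[0,0,10,-0.14],[0,0,0,-0.14]]'; python3 -c "
from h import *
go([.55,.1535,.128],.19+3.1416)"
```

```text
time_s: 1.8
ee_pos: [0.5551, 0.1388, 0.1999]
ee_rot: [3.14, 0.003, -3.07]
ft_force: [0.3, 0.0, 0.3]
opening: 1.0
t 1.8 tool shift mm [ 4.2 14.9 71.9] cw turn to yaw -0.119 rpy [ 3.14e+00  3.00e-03 -3.07e+00] q [-0.55  0.17  0.29  1.69 -0.05  1.29  1.39] F [0.3 0.  0.3] Tz [ 0.06 -0.02  0.03] op 1.0
```

```bash
python3 -m handwheel '[[4,14,0,-0.1],[0,0,15,0],[0,0,15,0],[0,0,5,0],[0,0,0,0]]'; python3 -c "
from h import *
go([.55,.1535,.128],.19+3.1416)"
```

```text
time_s: 2.3
ee_pos: [0.5501, 0.1504, 0.1613]
ee_rot: [-3.142, 0.002, -2.973]
ft_force: [-0.9, -0.5, -0.7]
opening: 1.0
t 2.3 tool shift mm [-0.3  3.1 33.3] cw turn to yaw -0.021 rpy [-3.142e+00  2.000e-03 -2.973e+00] q [-0.56  0.19  0.27  1.75 -0.05  1.21  1.47] F [-0.9 -0.5 -0.7] Tz [0.06 0.   0.01] op 1.0
```

Centred over the bar. Next I'll lower and pinch.

```bash
python3 -m handwheel '[[0,3,10,-0.02],[0,0,10,0],[0,0,10,0],[0,0,2,0],[0,0,0,0]]'; python3 -c "
from h import *
go([.55,.1535,.128],.19+3.1416)
zoom(read_camera('side'),258,165,60,'pics/s1.png',5)"
```

```text
time_s: 2.8
ee_pos: [0.55, 0.1529, 0.1265]
ee_rot: [-3.141, 0.002, -2.954]
ft_force: [-0.6, 0.5, -0.0]
opening: 0.994
t 2.8 tool shift mm [-0.2  0.5 -1.5] cw turn to yaw -0.002 rpy [-3.141e+00  2.000e-03 -2.954e+00] q [-0.55  0.22  0.27  1.78 -0.06  1.14  1.49] F [-0.6  0.5 -0. ] Tz [-0.    0.11  0.01] op 0.994
```

View pics/s1.png

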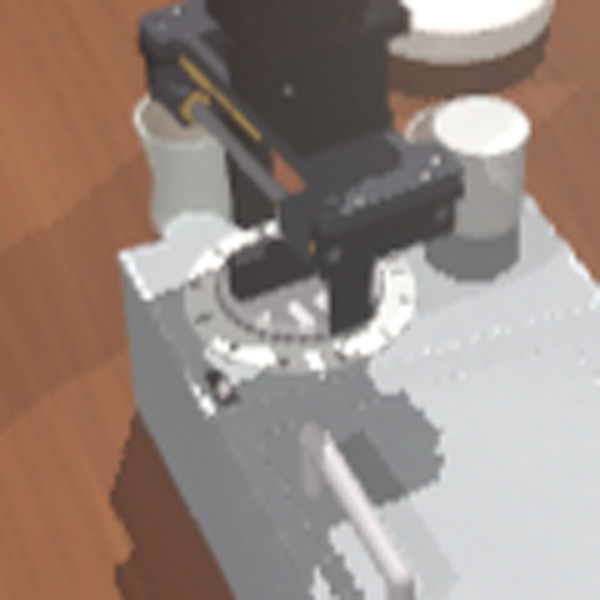

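The fingers straddle the bar, with the near fingertip at about (350,320) in the crop, just above the disc. Closing now.

```bash
python3 -m handwheel '[[0,0,0,0],[0,0,0,0],[0,0,0,0],[0,0,0,0],[0,0,0,0]]' 0 25; python3 -c "
from h import *
go([.55,.1535,.127],.19+3.1416)"
```

```text
time_s: 3.35
ee_pos: [0.551, 0.1532, 0.1282]
ee_rot: [3.142, 0.005, -2.954]
ft_force: [0.4, -0.4, -0.2]
opening: 0.628
t 3.35 tool shift mm [1.  0.4 1.2] cw turn to yaw -0.002 rpy [ 3.142  0.005 -2.954] q [-0.55  0.22  0.27  1.78 -0.06  1.14  1.49] F [ 0.4 -0.4 -0.2] Tz [-0.01  0.04  0.04] op 0.628
```

```bash
python3 -m handwheel '[[1,0,1,0],[0,0,0,0],[0,0,0,0],[0,0,0,0],[0,0,0,0]]' 0 25; python3 -m handwheel '[[0,0,0,0],[0,0,0,0],[0,0,0,0.1],[0,0,0,0.15],[0,0,0,0.15]]' 0 25;python3 -c "
from h import *
go([.55,.1535,.127],.19+3.1416)"
```

```text
time_s: 3.85
ee_pos: [0.5499, 0.1535, 0.1273]
ee_rot: [3.141, 0.005, -2.954]
ft_force: [-1.9, 9.4, -1.3]
opening: 0.173
time_s: 4.35
ee_pos: [0.5496, 0.1549, 0.1273]
ee_rot: [3.138, 0.004, 2.925]
ft_force: [1.1, 1.5, -0.0]
opening: 0.134
t 4.35 tool shift mm [-0.7 -1.3  0.3] cw turn to yaw -0.406 rpy [3.138 0.004 2.925] q [-0.59  0.22  0.31  1.79 -0.07  1.14  1.09] F [ 1.1  1.5 -0. ] Tz [0.21 0.02 0.08] op 0.134
```

```bash
python3 -m handwheel '[[0,0,0,0.15],[0,0,0,0.15],[0,0,0,0.15],[0,0,0,0.15],[0,0,0,0.15]]'; python3 -m handwheel '[[0,0,0,0.15],[0,0,0,0.15],[0,0,0,0.15],[0,0,0,0.15],[0,0,0,0.15]]';python3 -c "
from h import *
go([.55,.1535,.127],-.6)"
```

```text
time_s: 4.85
ee_pos: [0.5497, 0.1549, 0.1273]
ee_rot: [3.137, 0.002, 2.175]
ft_force: [-0.4, 1.4, -0.8]
opening: 0.14
time_s: 5.35
ee_pos: [0.5496, 0.1549, 0.1273]
ee_rot: [3.136, -0.0, 1.425]
ft_force: [-0.8, 1.1, -0.9]
opening: 0.138
t 5.35 tool shift mm [-1.3  0.6  0.3] cw turn to yaw 2.025 rpy [ 3.136 -0.     1.425] q [-0.74  0.23  0.48  1.79 -0.11  1.14 -0.37] F [-0.8  1.1 -0.9] Tz [0.05 0.19 0.09] op 0.138
```

```bash
python3 -m handwheel '[[0,0,0,0.15],[0,0,0,0.15],[0,0,0,0.15],[0,0,0,0.15],[0,0,0,0.15]]'; python3 -m handwheel '[[0,0,0,0.15],[0,0,0,0.15],[0,0,0,0.15],[0,0,0,0.15],[0,0,0,0.15]]';python3 -m handwheel '[[0,0,0,0.15],[0,0,0,0.15],[0,0,0,0.15],[0,0,0,0.08],[0,0,0,0]]';python3 -c "
from h import *
go([.5497,.1549,.127],-.6)"
```

```text
time_s: 5.85
ee_pos: [0.5496, 0.1549, 0.1273]
ee_rot: [3.137, -0.003, 0.675]
ft_force: [0.5, 1.6, -1.3]
opening: 0.137
time_s: 6.35
ee_pos: [0.5496, 0.1549, 0.1273]
ee_rot: [3.14, -0.005, -0.075]
ft_force: [1.3, 1.5, -0.8]
opening: 0.135
time_s: 6.85
ee_pos: [0.5496, 0.1549, 0.1274]
ee_rot: [-3.141, -0.006, -0.61]
ft_force: [-0.0, -0.0, 0.8]
opening: 0.138
t 6.85 tool shift mm [ 0.1 -0.   0.4] cw turn to yaw -0.01 rpy [-3.141 -0.006 -0.61 ] q [-0.97  0.26  0.75  1.8  -0.19  1.15 -2.34] F [-0.  -0.   0.8] Tz [ 0.33  0.3  -0.05] op 0.138
```

```bash
python3 -m handwheel '[[0,0,0,0],[0,0,0,0],[0,0,0,0],[0,0,0,0],[0,0,0,-0.15]]' 1; python3 -m handwheel '[[0,0,0,-0.15],[0,0,0,-0.15],[0,0,0,-0.15],[0,0,0,-0.15],[0,0,0,-0.15]]'; python3 -m handwheel '[[0,0,0,-0.15],[0,0,0,-0.15],[0,0,0,-0.15],[0,0,0,-0.15],[0,0,0,-0.15]]';python3 -c "
from h import *
go([.5497,.1549,.127],-.61+3.1416)"
```

```text
time_s: 7.35
ee_pos: [0.5498, 0.1531, 0.1274]
ee_rot: [3.139, -0.007, -0.453]
ft_force: [-1.0, 0.4, -0.5]
opening: 0.503
time_s: 7.85
ee_pos: [0.55, 0.1521, 0.1275]
ee_rot: [3.135, -0.003, 0.301]
ft_force: [0.1, 0.5, -0.3]
opening: 0.951
time_s: 8.35
ee_pos: [0.5502, 0.1509, 0.1276]
ee_rot: [3.134, 0.003, 1.05]
ft_force: [0.1, 1.3, 0.4]
opening: 1.001
t 8.35 tool shift mm [ 3.2 -2.4  0.5] cw turn to yaw -1.481 rpy [3.134e+00 3.000e-03 1.050e+00] q [-0.78  0.23  0.52  1.79 -0.12  1.15 -0.74] F [0.1 1.3 0.4] Tz [-0.09  0.08 -0.01] op 1.001
```

```bash
python3 -m handwheel '[[3,-2,0,-0.15],[0,0,0,-0.15],[0,0,0,-0.15],[0,0,0,-0.15],[0,0,0,-0.15]]';  python3 -m handwheel '[[0,0,0,-0.15],[0,0,0,-0.15],[0,0,0,-0.15],[0,0,0,-0.15],[0,0,0,-0.13]]' 0;python3 -c "
from h import *
go([.5497,.1549,.127],-.61+3.1416)"
```

```text
time_s: 8.85
ee_pos: [0.5502, 0.1534, 0.1276]
ee_rot: [3.138, 0.009, 1.8]
ft_force: [0.7, -0.8, 0.3]
opening: 1.003
time_s: 9.35
ee_pos: [0.5504, 0.1521, 0.1275]
ee_rot: [-3.138, 0.009, 2.537]
ft_force: [1.3, 0.3, -0.5]
opening: 0.63
t 9.35 tool shift mm [2.2 1.9 0.5] cw turn to yaw 0.005 rpy [-3.138  0.009  2.537] q [-0.63  0.22  0.35  1.79 -0.07  1.15  0.71] F [ 1.3  0.3 -0.5] Tz [-0.04  0.02  0.02] op 0.63
```

```bash
python3 -m handwheel '[[2,2,0,0],[0,0,0,0],[0,0,0,0],[0,0,0,0],[0,0,0,0]]' 0;  python3 -m handwheel '[[0,0,0,0],[0,0,0,0],[0,0,0,0.15],[0,0,0,0.15],[0,0,0,0.15]]'; python3 -c "
from h import *
go([.5497,.1549,.127],-.61)"; python3 -m handwheel '[[0,0,0,0.15],[0,0,0,0.15],[0,0,0,0.15],[0,0,0,0.15],[0,0,0,0.15]]';  python3 -m handwheel '[[0,0,0,0.15],[0,0,0,0.15],[0,0,0,0.15],[0,0,0,0.15],[0,0,0,0.15]]'; python3 -c "
from h import *
go([.5497,.1549,.127],-.61)"
```

```text
time_s: 9.85
ee_pos: [0.55, 0.1546, 0.1275]
ee_rot: [-3.138, 0.01, 2.53]
ft_force: [-0.1, 0.1, 0.4]
opening: 0.175
time_s: 10.35
ee_pos: [0.5499, 0.1545, 0.1275]
ee_rot: [3.141, 0.01, 2.073]
ft_force: [0.2, -0.0, -0.0]
opening: 0.134
t 10.35 tool shift mm [0.5 0.1 0.5] cw turn to yaw 2.683 rpy [3.141 0.01  2.073] q [-0.67  0.22  0.4   1.79 -0.08  1.15  0.25] F [ 0.2 -0.  -0. ] Tz [-0.08  0.03  0.14] op 0.134
time_s: 10.85
ee_pos: [0.5495, 0.1544, 0.1275]
ee_rot: [3.135, 0.008, 1.323]
ft_force: [0.5, -0.1, -0.2]
opening: 0.132
time_s: 11.35
ee_pos: [0.5492, 0.1546, 0.1275]
ee_rot: [3.131, 0.002, 0.573]
ft_force: [0.7, -0.6, -0.4]
opening: 0.138
t 11.35 tool shift mm [0.5 0.  0.5] cw turn to yaw 1.183 rpy [3.131e+00 2.000e-03 5.730e-01] q [-0.83  0.24  0.58  1.79 -0.13  1.15 -1.21] F [ 0.7 -0.6 -0.4] Tz [0.13 0.33 0.12] op 0.138
```

```bash
python3 -m handwheel '[[0,0,0,0.15],[0,0,0,0.15],[0,0,0,0.15],[0,0,0,0.15],[0,0,0,0.15]]';  python3 -m handwheel '[[0,0,0,0],[0,0,0,0],[0,0,0,0],[0,0,0,0],[0,0,0,-0.15]]' 1;  python3 -m handwheel '[[0,0,0,-0.15],[0,0,0,-0.15],[0,0,0,-0.15],[0,0,0,-0.15],[0,0,0,-0.15]]'; python3 -c "
from h import *
go([.5497,.1549,.127],-.177)"
```

```text
time_s: 11.85
ee_pos: [0.5492, 0.1549, 0.1275]
ee_rot: [3.134, -0.005, -0.177]
ft_force: [1.0, 0.1, -0.8]
opening: 0.139
time_s: 12.35
ee_pos: [0.549, 0.1551, 0.1275]
ee_rot: [3.133, -0.004, -0.018]
ft_force: [-0.1, 0.2, -0.0]
opening: 0.507
time_s: 12.85
ee_pos: [0.549, 0.155, 0.1276]
ee_rot: [3.133, 0.003, 0.735]
ft_force: [0.7, 0.6, 0.9]
opening: 0.946
t 12.85 tool shift mm [0.4 0.5 0.6] cw turn to yaw 0.912 rpy [3.133e+00 3.000e-03 7.350e-01] q [-0.81  0.24  0.55  1.79 -0.13  1.15 -1.05] F [0.7 0.6 0.9] Tz [-0.06  0.1   0.04] op 0.946
```

```bash
python3 -m handwheel '[[0,0,0,-0.15],[0,0,0,-0.15],[0,0,0,-0.15],[0,0,0,-0.15],[0,0,0,-0.15]]';  python3 -m handwheel '[[0,0,0,-0.15],[0,0,0,-0.15],[0,0,0,-0.15],[0,0,0,-0.15],[0,0,0,-0.15]]'; python3 -c "
from h import *
go([.5497,.1549,.127],2.965)";  python3 -m handwheel '[[0,0,0,-0.15],[0,0,0,-0.15],[0,0,0,-0.15],[0,0,0,-0.15],[0,0,0,-0.13]]' 0;python3 -c "
from h import *
go([.5497,.1549,.127],2.965)"
```

```text
time_s: 13.35
ee_pos: [0.5491, 0.1547, 0.1278]
ee_rot: [3.137, 0.008, 1.485]
ft_force: [0.3, -0.2, 0.1]
opening: 1.002
time_s: 13.85
ee_pos: [0.5492, 0.1544, 0.1278]
ee_rot: [-3.139, 0.009, 2.235]
ft_force: [0.1, 0.1, 0.3]
opening: 1.002
t 13.85 tool shift mm [0.1 0.7 0.8] cw turn to yaw -0.73 rpy [-3.139  0.009  2.235] q [-0.66  0.22  0.37  1.79 -0.08  1.15  0.41] F [0.1 0.1 0.3] Tz [-0.05  0.02  0.03] op 1.002
time_s: 14.35
ee_pos: [0.5493, 0.1539, 0.1279]
ee_rot: [-3.134, 0.005, 2.972]
ft_force: [0.5, 0.5, -0.5]
opening: 0.635
t 14.35 tool shift mm [-0.2  1.1  0.9] cw turn to yaw 0.007 rpy [-3.134  0.005  2.972] q [-0.58  0.22  0.29  1.78 -0.06  1.15  1.13] F [ 0.5  0.5 -0.5] Tz [0.07 0.   0.03] op 0.635
```

```bash
python3 -m handwheel '[[0,1,0.5,0],[0,0,0,0],[0,0,0,0],[0,0,0,0],[0,0,0,0]]' 0;  python3 -m handwheel '[[0,0,0,0],[0,0,0,0],[0,0,0,0.15],[0,0,0,0.15],[0,0,0,0.15]]'; python3 -m handwheel '[[0,0,0,0.15],[0,0,0,0.15],[0,0,0,0.15],[0,0,0,0.15],[0,0,0,0.15]]';  python3 -m handwheel '[[0,0,0,0.15],[0,0,0,0.15],[0,0,0,0.15],[0,0,0,0.15],[0,0,0,0.15]]';python3 -m handwheel '[[0,0,0,0.15],[0,0,0,0.15],[0,0,0,0.15],[0,0,0,0.15],[0,0,0,0.15]]'; python3 -c "
from h import *
go([.5497,.1549,.127],-.48)"
```

```text
time_s: 14.85
ee_pos: [0.5495, 0.1547, 0.1273]
ee_rot: [-3.134, 0.005, 2.967]
ft_force: [0.3, 0.9, 0.0]
opening: 0.173
time_s: 15.35
ee_pos: [0.5496, 0.1549, 0.1273]
ee_rot: [-3.137, 0.008, 2.51]
ft_force: [-0.5, -0.6, 0.2]
opening: 0.135
time_s: 15.85
ee_pos: [0.5496, 0.1549, 0.1274]
ee_rot: [3.139, 0.009, 1.76]
ft_force: [0.5, 0.3, -0.5]
opening: 0.136
time_s: 16.35
ee_pos: [0.5497, 0.1549, 0.1274]
ee_rot: [3.133, 0.005, 1.01]
ft_force: [1.3, 0.3, -0.3]
opening: 0.139
time_s: 16.85
ee_pos: [0.5497, 0.1549, 0.1274]
ee_rot: [3.132, -0.002, 0.26]
ft_force: [0.9, -0.7, -1.4]
opening: 0.137
t 16.85 tool shift mm [ 0.  -0.   0.4] cw turn to yaw 0.74 rpy [ 3.132e+00 -2.000e-03  2.600e-01] q [-0.86  0.25  0.61  1.79 -0.14  1.15 -1.51] F [ 0.9 -0.7 -1.4] Tz [0.2  0.29 0.28] op 0.137
```

Another 5 rows, then rewind (2.655 is the next grip yaw).

```bash
python3 -m handwheel '[[0,0,0,0.15],[0,0,0,0.15],[0,0,0,0.15],[0,0,0,0.15],[0,0,0,0.15]]';  python3 -m handwheel '[[0,0,0,0],[0,0,0,0],[0,0,0,0],[0,0,0,0],[0,0,0,-0.15]]' 1;  python3 -m handwheel '[[0,0,0,-0.15],[0,0,0,-0.15],[0,0,0,-0.15],[0,0,0,-0.15],[0,0,0,-0.15]]'; python3 -c "
from h import *
go([.5497,.1549,.127],2.655)"
```

```text
time_s: 17.35
ee_pos: [0.5497, 0.1548, 0.1274]
ee_rot: [3.136, -0.008, -0.49]
ft_force: [0.8, -0.7, -0.0]
opening: 0.134
time_s: 17.85
ee_pos: [0.5495, 0.155, 0.1274]
ee_rot: [3.134, -0.007, -0.33]
ft_force: [0.8, -0.3, 0.8]
opening: 0.503
time_s: 18.35
ee_pos: [0.5495, 0.1549, 0.1275]
ee_rot: [3.132, -0.0, 0.423]
ft_force: [-0.0, 0.9, 0.4]
opening: 0.953
t 18.35 tool shift mm [0.2 0.1 0.5] cw turn to yaw -2.232 rpy [ 3.132 -0.     0.423] q [-0.84  0.24  0.59  1.79 -0.14  1.15 -1.36] F [-0.   0.9  0.4] Tz [-0.04  0.13  0.04] op 0.953
```

```bash
python3 -m handwheel '[[0,0,0,-0.15],[0,0,0,-0.15],[0,0,0,-0.15],[0,0,0,-0.15],[0,0,0,-0.15]]';  python3 -m handwheel '[[0,0,0,-0.15],[0,0,0,-0.15],[0,0,0,-0.15],[0,0,0,-0.15],[0,0,0,-0.15]]'; python3 -m handwheel '[[0,0,0,-0.15],[0,0,0,-0.15],[0,0,0,-0.15],[0,0,0,-0.15],[0,0,0,-0.13]]' 0;python3 -m handwheel '[[0,1,0,0],[0,0,0,0],[0,0,0,0],[0,0,0,0],[0,0,0,0]]' 0; python3 -c "
from h import *
go([.5497,.1549,.127],2.655)"
```

```text
time_s: 18.85
ee_pos: [0.5496, 0.1546, 0.1277]
ee_rot: [3.134, 0.006, 1.173]
ft_force: [0.1, 0.6, 0.3]
opening: 0.998
time_s: 19.35
ee_pos: [0.5497, 0.1543, 0.1278]
ee_rot: [3.14, 0.01, 1.923]
ft_force: [-0.1, -0.3, -0.8]
opening: 1.002
time_s: 19.85
ee_pos: [0.5498, 0.1538, 0.1279]
ee_rot: [-3.136, 0.008, 2.66]
ft_force: [0.8, -0.3, -0.4]
opening: 0.634
time_s: 20.35
ee_pos: [0.5504, 0.1545, 0.128]
ee_rot: [-3.136, 0.008, 2.655]
ft_force: [-0.4, 0.1, -1.2]
opening: 0.175
t 20.35 tool shift mm [0.8 0.  1. ] cw turn to yaw -0.0 rpy [-3.136  0.008  2.655] q [-0.61  0.22  0.32  1.78 -0.07  1.15  0.82] F [-0.4  0.1 -1.2] Tz [-0.05  0.01  0.04] op 0.175
```

```bash
python3 -m handwheel '[[0.5,0,0.5,0],[0,0,0,0],[0,0,0,0.15],[0,0,0,0.15],[0,0,0,0.15]]'; python3 -m handwheel '[[0,0,0,0.15],[0,0,0,0.15],[0,0,0,0.15],[0,0,0,0.15],[0,0,0,0.15]]';  python3 -m handwheel '[[0,0,0,0.15],[0,0,0,0.15],[0,0,0,0.15],[0,0,0,0.15],[0,0,0,0.15]]';python3 -m handwheel '[[0,0,0,0.15],[0,0,0,0.15],[0,0,0,0.15],[0,0,0,0.15],[0,0,0,0.15]]';  python3 -m handwheel '[[0,0,0,0],[0,0,0,0],[0,0,0,0],[0,0,0,0],[0,0,0,-0.15]]' 1; python3 -c "
from h import *
go([.5497,.1549,.127],3.096)"
```

```text
time_s: 20.85
ee_pos: [0.5501, 0.1542, 0.1279]
ee_rot: [-3.14, 0.01, 2.198]
ft_force: [0.2, -0.5, 0.7]
opening: 0.137
time_s: 21.35
ee_pos: [0.5495, 0.1541, 0.1279]
ee_rot: [3.136, 0.009, 1.448]
ft_force: [0.2, -1.1, 1.7]
opening: 0.135
time_s: 21.85
ee_pos: [0.549, 0.1544, 0.1279]
ee_rot: [3.132, 0.004, 0.698]
ft_force: [1.1, -0.6, 0.5]
opening: 0.136
time_s: 22.35
ee_pos: [0.5488, 0.1549, 0.1279]
ee_rot: [3.133, -0.003, -0.052]
ft_force: [1.4, -1.0, 0.2]
opening: 0.136
time_s: 22.85
ee_pos: [0.5483, 0.1554, 0.1275]
ee_rot: [3.133, -0.001, 0.107]
ft_force: [-0.7, 0.7, 0.6]
opening: 0.502
t 22.85 tool shift mm [1.4 0.7 0.5] cw turn to yaw -2.989 rpy [ 3.133e+00 -1.000e-03  1.070e-01] q [-0.87  0.25  0.63  1.79 -0.15  1.15 -1.66] F [-0.7  0.7  0.6] Tz [-0.06  0.19  0.02] op 0.502
```

```bash
python3 -m handwheel '[[1,0,0,-0.15],[0,0,0,-0.15],[0,0,0,-0.15],[0,0,0,-0.15],[0,0,0,-0.15]]';  python3 -m handwheel '[[0,0,0,-0.15],[0,0,0,-0.15],[0,0,0,-0.15],[0,0,0,-0.15],[0,0,0,-0.15]]'; python3 -m handwheel '[[0,0,0,-0.15],[0,0,0,-0.15],[0,0,0,-0.15],[0,0,0,-0.15],[0,0,0,-0.15]]'; python3 -c "
from h import *
go([.5497,.1549,.127],3.093)"
```

```text
time_s: 23.35
ee_pos: [0.5491, 0.1557, 0.1273]
ee_rot: [3.135, 0.005, 0.86]
ft_force: [-0.0, -1.2, 0.2]
opening: 0.948
time_s: 23.85
ee_pos: [0.5489, 0.1556, 0.1272]
ee_rot: [3.141, 0.008, 1.61]
ft_force: [0.2, -0.5, 0.4]
opening: 0.998
time_s: 24.35
ee_pos: [0.5488, 0.1553, 0.127]
ee_rot: [-3.136, 0.006, 2.36]
ft_force: [-0.3, 0.6, -0.5]
opening: 1.001
t 24.35 tool shift mm [-0.9  0.3  0. ] cw turn to yaw -0.733 rpy [-3.136  0.006  2.36 ] q [-0.63  0.22  0.35  1.78 -0.07  1.15  0.53] F [-0.3  0.6 -0.5] Tz [-0.03  0.02  0.  ] op 1.001
```

```bash
python3 -m handwheel '[[-0.5,0,0,-0.15],[0,0,0,-0.15],[0,0,0,-0.15],[0,0,0,-0.15],[0,0,0,-0.13]]' 0;python3 -m handwheel '[[0,0,0,0],[0,0,0,0],[0,0,0,0],[0,0,0,0],[0,0,0,0]]' 0;python3 -m handwheel '[[0,0,0,0],[0,0,0,0],[0,0,0,0.15],[0,0,0,0.15],[0,0,0,0.15]]'; python3 -m handwheel '[[0,0,0,0.15],[0,0,0,0.15],[0,0,0,0.15],[0,0,0,0.15],[0,0,0,0.15]]';  python3 -c "
from h import *
go([.5497,.1549,.127],1.093)"
```

```text
time_s: 24.85
ee_pos: [0.549, 0.1547, 0.1268]
ee_rot: [-3.134, 0.001, 3.097]
ft_force: [-1.2, -0.5, -0.0]
opening: 0.631
time_s: 25.35
ee_pos: [0.549, 0.1545, 0.1267]
ee_rot: [-3.134, 0.0, 3.092]
ft_force: [0.4, 0.5, -0.4]
opening: 0.175
time_s: 25.85
ee_pos: [0.5491, 0.1551, 0.1268]
ee_rot: [-3.136, 0.004, 2.636]
ft_force: [0.7, -0.6, 0.3]
opening: 0.136
time_s: 26.35
ee_pos: [0.5494, 0.1554, 0.1268]
ee_rot: [-3.141, 0.007, 1.886]
ft_force: [0.2, -0.2, -0.3]
opening: 0.135
t 26.35 tool shift mm [-0.6  0.1 -0.2] cw turn to yaw 0.793 rpy [-3.141  0.007  1.886] q [-0.68  0.23  0.4   1.79 -0.09  1.15  0.07] F [ 0.2 -0.2 -0.3] Tz [ 0.17 -0.    0.2 ] op 0.135
```

Finish the 0.79 rad, slowing, then check with the cameras before reversing.

```bash
python3 -m handwheel '[[0,0,0,0.15],[0,0,0,0.15],[0,0,0,0.15],[0,0,0,0.15],[0,0,0,0.15]]'; python3 -c "
from h import *
go([.5497,.1549,.127],1.093)
zoom(read_camera('top'),214,220,40,'pics/t2.png',7);zoom(read_camera('side'),258,165,45,'pics/s2.png',6)"
```

```text
time_s: 26.85
ee_pos: [0.5498, 0.1554, 0.1267]
ee_rot: [3.136, 0.005, 1.136]
ft_force: [0.9, 0.6, -0.4]
opening: 0.139
t 26.85 tool shift mm [-0.5  0.1 -0.3] cw turn to yaw 0.043 rpy [3.136 0.005 1.136] q [-0.76  0.23  0.49  1.79 -0.11  1.15 -0.67] F [ 0.9  0.6 -0.4] Tz [0.09 0.14 0.21] op 0.139
```

View pics/t2.png

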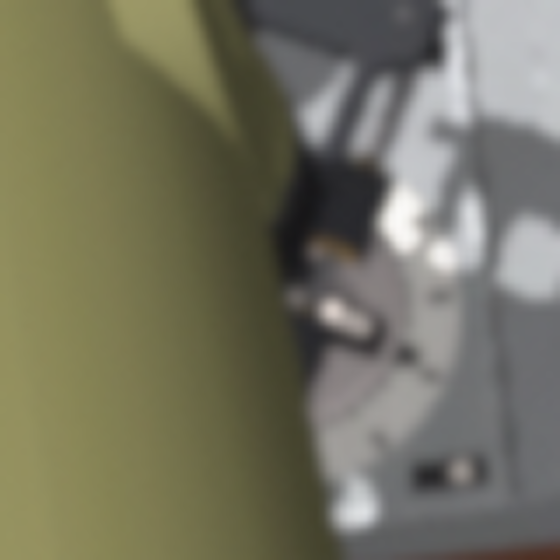

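View pics/s2.png

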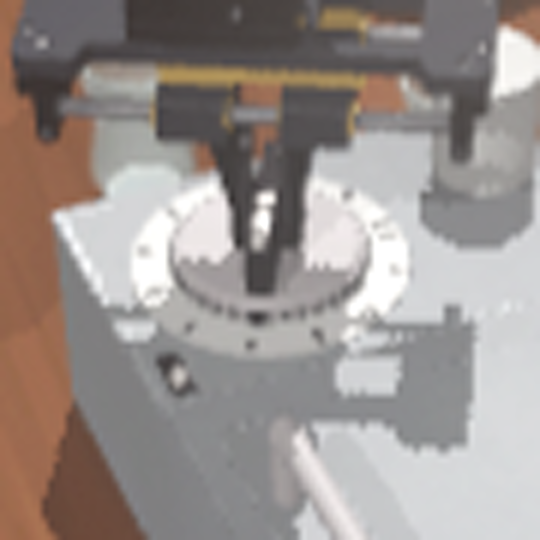

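```bash
python3 - <<'E'
from h import *
import rig
c=read_camera('top')
T=lambda x,y:((x+.5)/7-.5+174,(y+.5)/7-.5+180)
P=np.array([.5497,.1547,.112])
for n,p,z in(("nib",(408,355),.114),("m3",(440,297),.112),("m4",(430,372),.112),("m5",(378,438),.112)):
    q=ray(c,*T(*p),z)-P;print(n,np.linalg.norm(q[:2]),-np.arctan2(q[1],q[0])+.045)
E
```

```text
nib 0.04489559045849837 1.9969968760992598
m3 0.05361307677880084 1.5548367542434
m4 0.05378922405219581 2.0535646591567707
m5 0.053470732344953184 2.5947967179031726
```

Crop: nib at (408,355), 4 o'clock mark at (430,372). The nib measures 0.056 rad short of the mark and the yaw log says 0.043, so they agree. I'll go that last bit, then turn anticlockwise.

```bash
python3 -m handwheel '[[0,0,0,0.048],[0,0,0,0],[0,0,0,0],[0,0,0,-0.15],[0,0,0,-0.15]]'; python3 -m handwheel '[[0,0,0,-0.15],[0,0,0,-0.15],[0,0,0,-0.15],[0,0,0,-0.15],[0,0,0,-0.15]]';python3 -m handwheel '[[0,0,0,-0.15],[0,0,0,-0.15],[0,0,0,-0.15],[0,0,0,-0.15],[0,0,0,-0.15]]';python3 -m handwheel '[[0,0,0,-0.15],[0,0,0,-0.15],[0,0,0,-0.15],[0,0,0,-0.15],[0,0,0,-0.15]]'; python3 -c "
from h import *
go([.5497,.1549,.127],.5)"
```

```text
time_s: 27.5
ee_pos: [0.5497, 0.1554, 0.1268]
ee_rot: [3.138, 0.006, 1.41]
ft_force: [0.5, -0.2, -1.1]
opening: 0.137
time_s: 28.0
ee_pos: [0.5493, 0.1554, 0.1268]
ee_rot: [-3.139, 0.006, 2.161]
ft_force: [0.1, -0.3, -0.6]
opening: 0.137
time_s: 28.5
ee_pos: [0.5491, 0.1551, 0.1268]
ee_rot: [-3.136, 0.002, 2.911]
ft_force: [0.5, -0.1, 0.3]
opening: 0.141
time_s: 29.0
ee_pos: [0.5491, 0.1546, 0.1267]
ee_rot: [-3.136, -0.002, -2.623]
ft_force: [0.2, -0.0, -0.2]
opening: 0.137
t 29.0 tool shift mm [-0.7 -0.  -0.3] cw turn to yaw -3.123 rpy [-3.136e+00 -2.000e-03 -2.623e+00] q [-0.51  0.22  0.21  1.78 -0.04  1.15  1.8 ] F [ 0.2 -0.  -0.2] Tz [ 0.28 -0.05 -0.11] op 0.137
```

```bash
python3 -m handwheel '[[0,0,0,0],[0,0,0,0],[0,0,0,0],[0,0,0,0],[0,0,0,0.15]]' 1;  python3 -m handwheel '[[0,0,0,0.15],[0,0,0,0.15],[0,0,0,0.15],[0,0,0,0.15],[0,0,0,0.15]]';python3 -m handwheel '[[0,0,0,0.15],[0,0,0,0.15],[0,0,0,0.15],[0,0,0,0.15],[0,0,0,0.15]]'; python3 -c "
from h import *
go([.5497,.1549,.127],.5185)"
```

```text
time_s: 29.5
ee_pos: [0.549, 0.1542, 0.1268]
ee_rot: [-3.135, -0.002, -2.777]
ft_force: [-0.5, 0.3, -0.1]
opening: 0.504
time_s: 30.0
ee_pos: [0.5488, 0.1543, 0.1268]
ee_rot: [-3.135, 0.003, 2.753]
ft_force: [0.3, 0.7, 1.1]
opening: 0.951
time_s: 30.5
ee_pos: [0.5486, 0.1547, 0.1269]
ee_rot: [-3.139, 0.007, 2.003]
ft_force: [0.0, 0.4, 0.5]
opening: 0.997
t 30.5 tool shift mm [-0.3  1.1 -0.1] cw turn to yaw 1.484 rpy [-3.139  0.007  2.003] q [-0.67  0.23  0.39  1.79 -0.08  1.15  0.18] F [0.  0.4 0.5] Tz [-0.1   0.01 -0.03] op 0.997
```

```bash
python3 -m handwheel '[[0,1,0,0.15],[0,0,0,0.15],[0,0,0,0.15],[0,0,0,0.15],[0,0,0,0.15]]';python3 -m handwheel '[[0,0,0,0.15],[0,0,0,0.15],[0,0,0,0.15],[0,0,0,0.15],[0,0,0,0.135]]' 0;python3 -c "
from h import *
go([.5497,.1549,.127],.5185)"
```

```text
time_s: 31.0
ee_pos: [0.5493, 0.1556, 0.1271]
ee_rot: [3.139, 0.007, 1.253]
ft_force: [-0.1, 0.9, -0.3]
opening: 1.001
time_s: 31.5
ee_pos: [0.5491, 0.1562, 0.1272]
ee_rot: [3.134, 0.004, 0.511]
ft_force: [-0.3, 0.6, 0.3]
opening: 0.629
t 31.5 tool shift mm [-0.1  1.4  0.2] cw turn to yaw -0.008 rpy [3.134 0.004 0.511] q [-0.82  0.24  0.57  1.79 -0.13  1.15 -1.27] F [-0.3  0.6  0.3] Tz [-0.04  0.08 -0.01] op 0.629
```

```bash
python3 -m handwheel '[[0,1,0,0],[0,0,0,0],[0,0,0,0],[0,0,0,0],[0,0,0,0]]' 0;python3 -m handwheel '[[0,0,0,0],[0,0,0,0],[0,0,0,-0.15],[0,0,0,-0.15],[0,0,0,-0.15]]'; python3 -m handwheel '[[0,0,0,-0.15],[0,0,0,-0.15],[0,0,0,-0.15],[0,0,0,-0.15],[0,0,0,-0.15]]';python3 -m handwheel '[[0,0,0,-0.15],[0,0,0,-0.15],[0,0,0,-0.15],[0,0,0,-0.15],[0,0,0,-0.15]]';python3 -m handwheel '[[0,0,0,-0.15],[0,0,0,-0.15],[0,0,0,-0.15],[0,0,0,-0.15],[0,0,0,-0.15]]'; python3 -c "
from h import *
go([.5497,.1549,.127],.5185)"
```

```text
time_s: 32.0
ee_pos: [0.5495, 0.1556, 0.1273]
ee_rot: [3.134, 0.004, 0.517]
ft_force: [-0.0, -0.2, 0.6]
opening: 0.176
time_s: 32.5
ee_pos: [0.5497, 0.1551, 0.1273]
ee_rot: [3.137, 0.006, 0.973]
ft_force: [-0.2, -1.0, -0.6]
opening: 0.135
time_s: 33.0
ee_pos: [0.5496, 0.1552, 0.1273]
ee_rot: [-3.141, 0.007, 1.723]
ft_force: [0.5, -0.8, 0.6]
opening: 0.135
time_s: 33.5
ee_pos: [0.5494, 0.1551, 0.1273]
ee_rot: [-3.137, 0.003, 2.473]
ft_force: [-0.3, 0.2, -0.5]
opening: 0.138
time_s: 34.0
ee_pos: [0.5494, 0.1549, 0.1273]
ee_rot: [-3.138, -0.001, -3.06]
ft_force: [0.2, -0.0, 0.8]
opening: 0.135
t 34.0 tool shift mm [-0.3 -0.1  0.3] cw turn to yaw 2.705 rpy [-3.138e+00 -1.000e-03 -3.060e+00] q [-0.54  0.22  0.25  1.78 -0.06  1.15  1.38] F [ 0.2 -0.   0.8] Tz [ 0.15 -0.16 -0.07] op 0.135
```

```bash
python3 -m handwheel '[[0,0,0,0],[0,0,0,0],[0,0,0,0],[0,0,0,0],[0,0,0,0.15]]' 1;  python3 -m handwheel '[[0,0,0,0.15],[0,0,0,0.15],[0,0,0,0.15],[0,0,0,0.15],[0,0,0,0.15]]';python3 -m handwheel '[[0,0,0,0.15],[0,0,0,0.15],[0,0,0,0.15],[0,0,0,0.15],[0,0,0,0.15]]';python3 -m handwheel '[[0,0,0,0.15],[0,0,0,0.15],[0,0,0,0.15],[0,0,0,0.15],[0,0,0,0.15]]'; python3 -c "
from h import *
go([.5497,.1549,.127],.084)"
```

```text
time_s: 34.5
ee_pos: [0.5491, 0.1552, 0.1273]
ee_rot: [-3.138, -0.001, 3.064]
ft_force: [-0.3, 0.8, -0.2]
opening: 0.505
time_s: 35.0
ee_pos: [0.5488, 0.1558, 0.1272]
ee_rot: [-3.138, 0.001, 2.311]
ft_force: [-0.1, -0.6, -0.1]
opening: 0.947
time_s: 35.5
ee_pos: [0.5486, 0.1566, 0.1273]
ee_rot: [-3.14, 0.003, 1.561]
ft_force: [0.6, -0.6, -0.1]
opening: 0.996
time_s: 36.0
ee_pos: [0.5483, 0.1574, 0.1274]
ee_rot: [3.141, 0.003, 0.811]
ft_force: [-0.7, -0.3, 0.8]
opening: 0.997
t 36.0 tool shift mm [-0.9  2.8  0.4] cw turn to yaw 0.727 rpy [3.141e+00 3.000e-03 8.110e-01] q [-0.78  0.24  0.52  1.79 -0.13  1.15 -0.98] F [-0.7 -0.3  0.8] Tz [-0.1   0.11 -0.07] op 0.997
```

```bash
python3 -m handwheel '[[-1,3,0,0.15],[0,0,0,0.15],[0,0,0,0.15],[0,0,0,0.15],[0,0,0,0.13]]' 0;python3 -m handwheel '[[0,1,0,0],[0,0,0,0],[0,0,0,0],[0,0,0,0],[0,0,0,0]]' 0;python3 -c "
from h import *
go([.5497,.1549,.127],2.66)"
```

```text
time_s: 36.5
ee_pos: [0.5496, 0.1555, 0.1276]
ee_rot: [3.139, 0.002, 0.074]
ft_force: [0.0, -1.2, -0.4]
opening: 0.633
time_s: 37.0
ee_pos: [0.5495, 0.155, 0.1276]
ee_rot: [3.139, 0.002, 0.08]
ft_force: [-0.2, -0.6, -0.3]
opening: 0.174
t 37.0 tool shift mm [0.2 0.1 0.6] cw turn to yaw -2.58 rpy [3.139e+00 2.000e-03 8.000e-02] q [-0.86  0.25  0.62  1.79 -0.15  1.16 -1.68] F [-0.2 -0.6 -0.3] Tz [-0.07  0.19 -0.02] op 0.174
```

```bash
python3 -m handwheel '[[0,0,0,0],[0,0,0,0],[0,0,0,-0.15],[0,0,0,-0.15],[0,0,0,-0.15]]'; python3 -m handwheel '[[0,0,0,-0.15],[0,0,0,-0.15],[0,0,0,-0.15],[0,0,0,-0.15],[0,0,0,-0.15]]';python3 -m handwheel '[[0,0,0,-0.15],[0,0,0,-0.15],[0,0,0,-0.15],[0,0,0,-0.15],[0,0,0,-0.15]]';python3 -c "
from h import *
go([.5497,.1549,.127],2.66)"
```

```text
time_s: 37.5
ee_pos: [0.5495, 0.1548, 0.1276]
ee_rot: [3.14, 0.003, 0.536]
ft_force: [-0.5, 0.4, -1.2]
opening: 0.136
time_s: 38.0
ee_pos: [0.5496, 0.1548, 0.1276]
ee_rot: [-3.14, 0.002, 1.286]
ft_force: [-0.3, -0.1, -0.0]
opening: 0.135
time_s: 38.5
ee_pos: [0.5497, 0.1548, 0.1276]
ee_rot: [-3.14, 0.0, 2.036]
ft_force: [-0.7, -0.2, -0.8]
opening: 0.131
t 38.5 tool shift mm [0.  0.1 0.6] cw turn to yaw -0.624 rpy [-3.14   0.     2.036] q [-0.65  0.23  0.38  1.78 -0.09  1.15  0.22] F [-0.7 -0.2 -0.8] Tz [-0.11 -0.09 -0.11] op 0.131
```

```bash
python3 -m handwheel '[[0,0,0,-0.15],[0,0,0,-0.15],[0,0,0,-0.15],[0,0,0,-0.13],[0,0,0,0]]';python3 -c "
from h import *
go([.5497,.1549,.127],2.66)
zoom(read_camera('top'),214,220,40,'pics/t3.png',7);zoom(read_camera('side'),258,165,45,'pics/s3.png',6)"
```

```text
time_s: 39.0
ee_pos: [0.5497, 0.1549, 0.1276]
ee_rot: [-3.141, -0.002, 2.622]
ft_force: [0.4, 0.5, -0.2]
opening: 0.138
t 39.0 tool shift mm [0.  0.  0.6] cw turn to yaw -0.038 rpy [-3.141e+00 -2.000e-03  2.622e+00] q [-0.59  0.22  0.31  1.78 -0.07  1.15  0.79] F [ 0.4  0.5 -0.2] Tz [ 0.02 -0.09  0.09] op 0.138
```

View pics/t3.png

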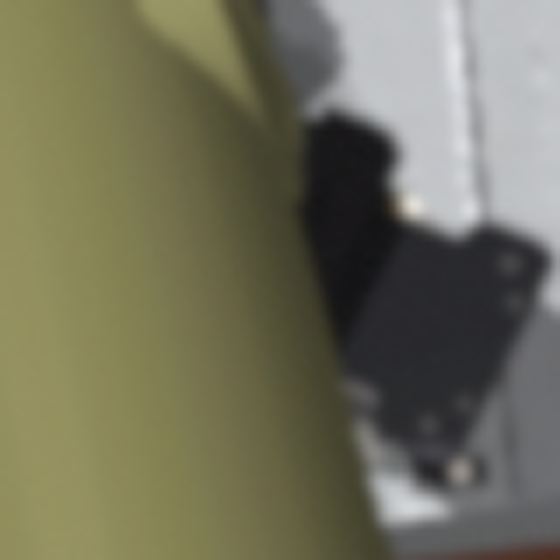

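View pics/s3.png

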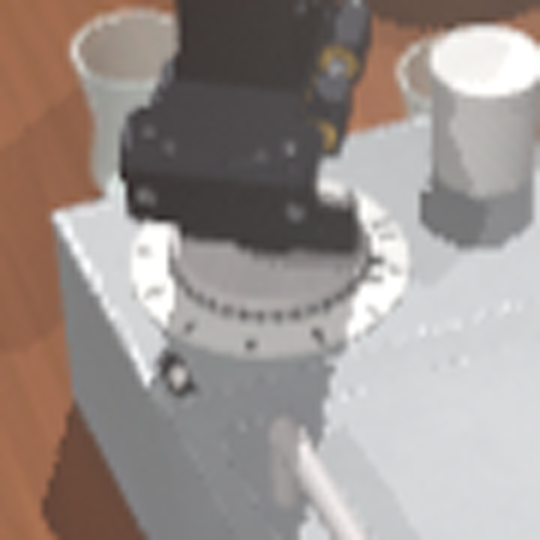

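Side crop: nib at (378,265) beside the 1 o'clock mark at (395,268), with the double mark at (385,232). Yaw says 0.038 rad to go.

```bash
python3 -m handwheel '[[0,0,0,-0.035],[0,0,0,0],[0,0,0,0],[0,0,0,0.1],[0,0,0,0.15]]' 0 14; python3 -m handwheel '[[0,0,0,0.15],[0,0,0,0.15],[0,0,0,0.15],[0,0,0,0.15],[0,0,0,0.15]]';python3 -m handwheel '[[0,0,0,0.15],[0,0,0,0.15],[0,0,0,0.15],[0,0,0,0.05],[0,0,0,0.03]]';python3 -c "
from h import *
go([.5497,.1549,.127],.83)"
```

```text
time_s: 39.6
ee_pos: [0.5497, 0.1549, 0.1276]
ee_rot: [-3.14, -0.001, 2.391]
ft_force: [-0.0, -0.5, -0.6]
opening: 0.137
time_s: 40.1
ee_pos: [0.5496, 0.1548, 0.1276]
ee_rot: [-3.14, 0.002, 1.64]
ft_force: [-0.1, 1.1, -0.3]
opening: 0.137
time_s: 40.6
ee_pos: [0.5495, 0.1548, 0.1276]
ee_rot: [3.142, 0.004, 1.101]
ft_force: [0.1, -0.3, 0.6]
opening: 0.135
t 40.6 tool shift mm [0.2 0.1 0.6] cw turn to yaw 0.271 rpy [3.142 0.004 1.101] q [-0.75  0.23  0.49  1.79 -0.12  1.15 -0.7 ] F [ 0.1 -0.3  0.6] Tz [-0.05  0.01  0.16] op 0.135
```

```bash
python3 -m handwheel '[[0,0,0,0.06],[0,0,0,0.06],[0,0,0,0.06],[0,0,0,0.04],[0,0,0,0.03]]';python3 -c "
from h import *
go([.5497,.1549,.127],.83)";python3 -m handwheel '[[0,0,0,0.025],[0,0,0,0.025],[0,0,0,0.025],[0,0,0,0.025],[0,0,0,0.025]]';python3 -c "
from h import *
go([.5497,.1549,.127],.83)"
```

```text
time_s: 41.1
ee_pos: [0.5495, 0.1548, 0.1276]
ee_rot: [3.14, 0.004, 0.833]
ft_force: [-0.4, -0.8, 0.8]
opening: 0.135
t 41.1 tool shift mm [0.2 0.1 0.6] cw turn to yaw 0.003 rpy [3.14  0.004 0.833] q [-0.78  0.24  0.52  1.79 -0.12  1.15 -0.96] F [-0.4 -0.8  0.8] Tz [0.02 0.11 0.18] op 0.135
time_s: 41.6
ee_pos: [0.5495, 0.1548, 0.1276]
ee_rot: [3.139, 0.004, 0.697]
ft_force: [0.0, -0.3, -0.2]
opening: 0.135
t 41.6 tool shift mm [0.2 0.1 0.6] cw turn to yaw -0.133 rpy [3.139 0.004 0.697] q [-0.79  0.24  0.53  1.79 -0.13  1.15 -1.09] F [ 0.  -0.3 -0.2] Tz [-0.01  0.09  0.09] op 0.135
```

```bash
python3 -m handwheel '[[0,0,0,0.028],[0,0,0,0.028],[0,0,0,0.028],[0,0,0,0.028],[0,0,0,0.028]]';python3 -c "
from h import *
go([.5497,.1549,.127],.83)
zoom(read_camera('side'),258,165,45,'pics/s4.png',6)"
```

```text
time_s: 42.1
ee_pos: [0.5495, 0.1548, 0.1276]
ee_rot: [3.139, 0.003, 0.544]
ft_force: [-0.0, -0.2, -0.1]
opening: 0.139
t 42.1 tool shift mm [0.2 0.  0.6] cw turn to yaw -0.286 rpy [3.139e+00 3.000e-03 5.440e-01] q [-0.81  0.24  0.55  1.79 -0.13  1.15 -1.24] F [-0.  -0.2 -0.1] Tz [-0.05  0.13  0.07] op 0.139
```

View pics/s4.png

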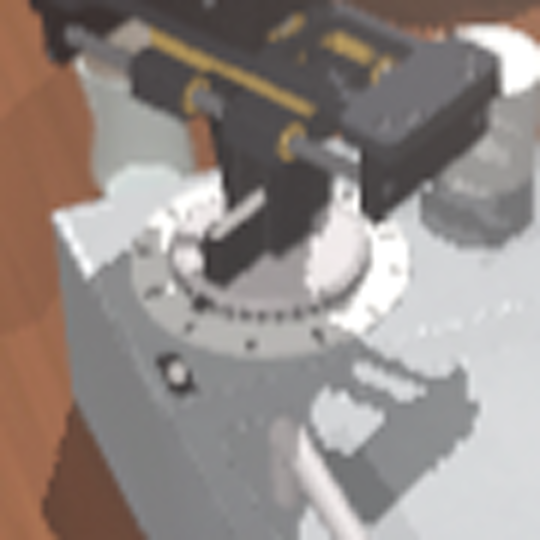

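Nib at (205,300) in the crop, just past 5 o'clock. The stud at (178,373) hasn't moved, so no stop yet. I'll keep going slowly, with a torque guard between calls.

```bash
cat > ok.py <<'E'
from h import *
go([.5497,.1549,.127],.83)
s=read_state(); raise SystemExit(0 if s["ft_torque"][2]<.25 and np.abs(s["dq"]).max()>=.1 else 1)
E
M(){ :; }
python3 -m handwheel '[[0,0,0,0.028],[0,0,0,0.028],[0,0,0,0.028],[0,0,0,0.028],[0,0,0,0.028]]' && python3 ok.py && python3 -m handwheel '[[0,0,0,0.028],[0,0,0,0.028],[0,0,0,0.028],[0,0,0,0.028],[0,0,0,0.028]]' && python3 ok.py && python3 -m handwheel '[[0,0,0,0.028],[0,0,0,0.028],[0,0,0,0.028],[0,0,0,0.028],[0,0,0,0.028]]' && python3 ok.py
```

```text
time_s: 42.65
ee_pos: [0.5495, 0.1548, 0.1277]
ee_rot: [3.138, 0.003, 0.393]
ft_force: [0.1, 0.5, 0.0]
opening: 0.135
t 42.65 tool shift mm [0.2 0.  0.7] cw turn to yaw -0.437 rpy [3.138e+00 3.000e-03 3.930e-01] q [-0.82  0.24  0.57  1.79 -0.14  1.15 -1.38] F [0.1 0.5 0. ] Tz [0.01 0.17 0.09] op 0.135
time_s: 43.15
ee_pos: [0.5495, 0.1549, 0.1276]
ee_rot: [3.138, 0.002, 0.24]
ft_force: [0.6, 0.2, -0.0]
opening: 0.138
t 43.15 tool shift mm [0.2 0.  0.6] cw turn to yaw -0.59 rpy [3.138e+00 2.000e-03 2.400e-01] q [-0.84  0.25  0.59  1.79 -0.15  1.15 -1.53] F [ 0.6  0.2 -0. ] Tz [0.02 0.13 0.1 ] op 0.138
time_s: 43.65
ee_pos: [0.5495, 0.1549, 0.1276]
ee_rot: [3.137, 0.002, 0.089]
ft_force: [-1.5, 0.0, -0.0]
opening: 0.14
t 43.65 tool shift mm [ 0.2 -0.   0.6] cw turn to yaw -0.741 rpy [3.137e+00 2.000e-03 8.900e-02] q [-0.86  0.25  0.61  1.79 -0.15  1.16 -1.68] F [-1.5  0.  -0. ] Tz [-0.02  0.08  0.29] op 0.14
```

```bash
python3 -c "
from h import *
zoom(read_camera('side'),258,165,45,'pics/s5.png',6)
go([.5497,.1549,.127],.83)"
```

```text
t 43.7 tool shift mm [ 0.2 -0.   0.6] cw turn to yaw -0.742 rpy [3.137e+00 2.000e-03 8.800e-02] q [-0.86  0.25  0.61  1.79 -0.15  1.16 -1.68] F [-0.4  0.1 -0.3] Tz [0.   0.08 0.33] op 0.138
```

View pics/s5.png

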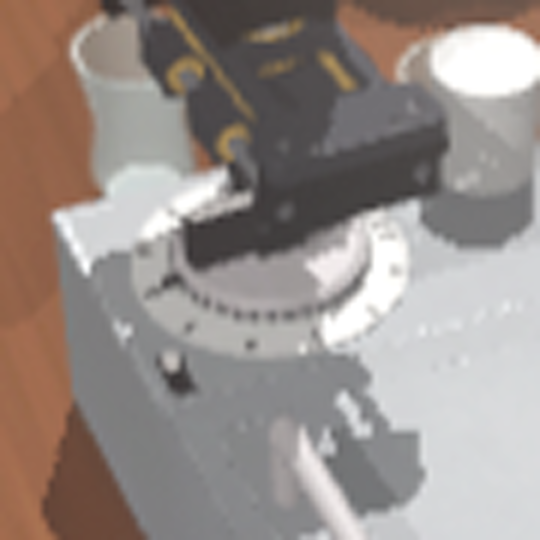

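The stud moved from (178,373) to (170,360) towards the dial side and Tz rose to about 0.33 N m: the bolt has sprung back. Release, lift and go to the lid handle.

```bash
python3 -m handwheel '[[0,0,0,0],[0,0,0,0],[0,0,-15,0],[0,0,-25,0],[0,0,-25,-0.1]]' 0.5 30; python3 -m handwheel '[[0,0,-10,-0.15],[0,0,0,-0.15],[0,0,0,-0.15],[0,0,0,-0.15],[0,0,0,-0.15]]'; python3 -c "
from h import *
go([.5118,-.0375,.19],1.616)
zoom(read_camera('side'),258,165,45,'pics/s6.png',6)"
```

```text
time_s: 44.2
ee_pos: [0.5472, 0.1542, 0.1927]
ee_rot: [3.135, 0.009, 0.187]
ft_force: [-0.1, 0.7, 0.4]
opening: 0.473
time_s: 44.7
ee_pos: [0.5516, 0.1548, 0.2149]
ee_rot: [3.137, -0.002, 0.942]
ft_force: [0.1, -0.3, -0.1]
opening: 0.502
t 44.7 tool shift mm [-179.    80.9   25. ] cw turn to yaw -0.674 rpy [ 3.137e+00 -2.000e-03  9.420e-01] q [-0.8   0.17  0.54  1.68 -0.09  1.31 -0.88] F [ 0.1 -0.3 -0.1] Tz [-0.07  0.13 -0.01] op 0.502
```

View pics/s6.png

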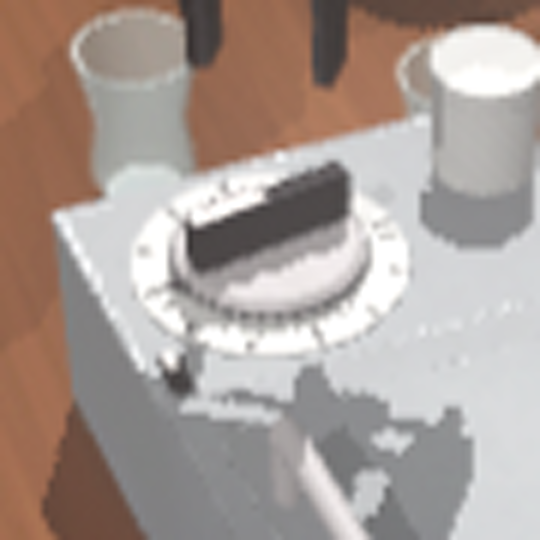

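The fingers are clear and the stud still sits at the dial-side end of its slot, about (168,360). On to the handle.

```bash
python3 -m handwheel '[[-44,20,5,0],[-44,20,5,0],[-44,20,5,0],[-40,18,5,0],[0,0,0,-0.15]]'; python3 -m handwheel '[[0,0,0,-0.15],[0,0,0,-0.15],[0,0,0,-0.15],[0,0,0,-0.07],[0,0,0,0]]';python3 -c "
from h import *
go([.5118,-.0375,.133],1.616)"
```

```text
time_s: 45.25
ee_pos: [0.5151, -0.0351, 0.1992]
ee_rot: [3.131, -0.006, 1.09]
ft_force: [1.3, -0.9, -1.0]
opening: 0.499
time_s: 45.75
ee_pos: [0.5154, -0.0394, 0.2041]
ee_rot: [3.124, -0.003, 1.61]
ft_force: [0.1, 0.6, -0.1]
opening: 0.497
t 45.75 tool shift mm [ 1.9 -4.8 71.1] cw turn to yaw -0.006 rpy [ 3.124e+00 -3.000e-03  1.610e+00] q [-0.62  0.02  0.66  1.84 -0.02  1.27  0.09] F [ 0.1  0.6 -0.1] Tz [-0.1   0.04  0.01] op 0.497
```

```bash
python3 -m handwheel '[[2,-4,20,0],[0,0,20,0],[0,0,18,0],[0,0,10,0],[0,0,0,0]]';python3 -c "
from h import *
zoom(read_camera('side'),270,205,45,'pics/s7.png',6)
go([.5118,-.0375,.133],1.616)"
```

```text
time_s: 46.25
ee_pos: [0.5148, -0.0374, 0.1379]
ee_rot: [3.118, -0.005, 1.591]
ft_force: [0.6, -0.0, 0.4]
opening: 0.502
t 46.3 tool shift mm [ 0.  -3.6  5.5] cw turn to yaw -0.025 rpy [ 3.117 -0.005  1.591] q [-0.61  0.08  0.67  1.93 -0.06  1.13  0.1 ] F [1.  0.6 0.2] Tz [-0.09  0.09 -0.  ] op 0.501
```

View pics/s7.png

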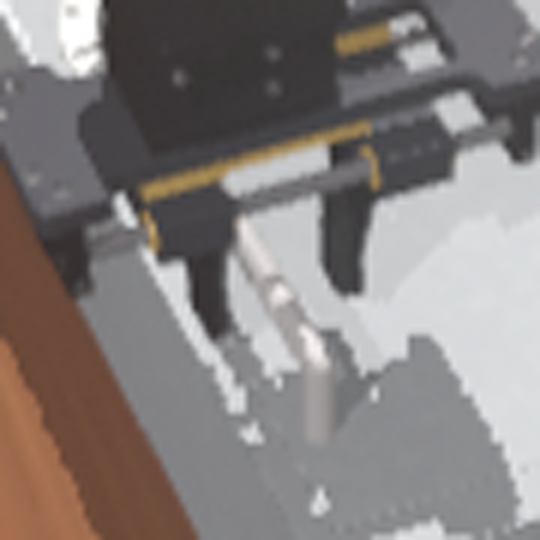

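The fingers straddle the bar, which runs from about (240,220) to (315,350) in the crop. Correct slightly and close.

```bash
python3 -m handwheel '[[0,-3,5,-0.02],[0,0,0,0],[0,0,0,0],[0,0,0,0],[0,0,0,0]]' 0 30; python3 -m handwheel '[[0,0,0,0],[0,0,0,0],[0,0,-4,0],[0,0,-4,0],[0,1,-5,0]]'; python3 -c "
from h import *
go([.5118,-.0375,.133],1.616)"
```

```text
time_s: 46.8
ee_pos: [0.5105, -0.0376, 0.1356]
ee_rot: [3.121, -0.006, 1.611]
ft_force: [-16.4, -0.1, 10.4]
opening: 0.132
time_s: 47.3
ee_pos: [0.5132, -0.0375, 0.1471]
ee_rot: [3.116, -0.004, 1.611]
ft_force: [4.3, -0.4, -8.9]
opening: 0.128
t 47.3 tool shift mm [ 0.  -1.7 14. ] cw turn to yaw -0.005 rpy [ 3.116 -0.004  1.611] q [-0.61  0.06  0.67  1.92 -0.05  1.14  0.11] F [ 4.3 -0.4 -8.9] Tz [-0.15 -0.49  0.05] op 0.128
```

```bash
cat > lid.py <<'E'
from h import *
s=read_state();p=s["ee_pos"];b=np.array([.5115,.1345])  # TCP at shut
u=(p[0]-b[0])*1000*1.0;h=(p[2]-b[1])*1000
print("x,z rel hinge",-190+u,42+h,"r(194.6)",np.hypot(-190+u,42+h),"a",np.arctan2(42+h,190-u)-.2176);go([.5118,-.0375,.133],1.616)
E
python3 -m handwheel '[[0,4,-13,0],[0,5,-12.5,0],[0,6,-12,0],[0,7,-12,0],[0,7.5,-11,0]]'; python3 lid.py
```

```text
time_s: 47.8
ee_pos: [0.5398, -0.0363, 0.2061]
ee_rot: [3.122, -0.002, 1.612]
ft_force: [3.2, -0.1, -11.6]
opening: 0.125
x,z rel hinge -161.68919567050816 113.58645540132189 r(194.6) 197.59878250437768 a 0.3948009997640539
t 47.8 tool shift mm [ -0.2 -29.4  72.5] cw turn to yaw -0.004 rpy [ 3.122e+00 -2.000e-03  1.612e+00] q [-0.61  0.09  0.67  1.78 -0.06  1.27  0.12] F [  3.2  -0.1 -11.6] Tz [-0.15 -0.43 -0.02] op 0.125
```

```bash
python3 -m handwheel '[[0,9,-10.5,0],[0,9.5,-10,0],[0,10,-9.5,0],[0,10.5,-9,0],[0,11,-8,0]]'; python3 lid.py
```

```text
time_s: 48.3
ee_pos: [0.5806, -0.0343, 0.2513]
ee_rot: [-3.132, -0.002, 1.612]
ft_force: [-5.7, -0.3, -6.0]
opening: 0.122
x,z rel hinge -120.87409100213459 158.7977688047126 r(194.6) 199.5677259802979 a 0.7025767146976911
t 48.3 tool shift mm [ -0.7 -67.7 119. ] cw turn to yaw -0.004 rpy [-3.132e+00 -2.000e-03  1.612e+00] q [-0.58  0.19  0.68  1.6  -0.12  1.4   0.16] F [-5.7 -0.3 -6. ] Tz [-0.22  1.34  0.05] op 0.122
```

```bash
python3 -m handwheel '[[0,11,-7,0],[0,11.5,-6.5,0],[0,12,-5.5,0],[0,12,-5,0],[0,12,-4,0]]'; python3 lid.py
```

```text
time_s: 48.8
ee_pos: [0.6267, -0.032, 0.2793]
ee_rot: [-3.091, -0.006, 1.611]
ft_force: [-7.0, -0.6, 2.3]
opening: 0.125
x,z rel hinge -74.79808345900102 186.756167434247 r(194.6) 201.1780787359005 a 0.9722486606449452
t 48.8 tool shift mm [  -1.8 -107.5  151.8] cw turn to yaw -0.005 rpy [-3.091 -0.006  1.611] q [-0.51  0.34  0.68  1.4  -0.21  1.53  0.21] F [-7.  -0.6  2.3] Tz [-0.12  2.09  0.02] op 0.125
```

```bash
python3 -m handwheel '[[0,12,-2,0],[0,10,-1,0],[0,5,0,0],[0,0,0,0],[0,0,0,0]]'; python3 lid.py;python3 -c "
from h import *
cv2.imwrite('pics/s8.png',read_camera('side')['frame'][:,:,::-1])"
```

```text
time_s: 49.3
ee_pos: [0.6476, -0.0309, 0.287]
ee_rot: [-3.071, -0.008, 1.611]
ft_force: [-0.3, -0.4, -4.9]
opening: 0.125
x,z rel hinge -53.85113761201339 194.52724634312946 r(194.6) 201.8434903383029 a 1.0831288127303336
t 49.3 tool shift mm [  -2.3 -124.9  163.2] cw turn to yaw -0.005 rpy [-3.071 -0.008  1.611] q [-0.47  0.41  0.68  1.3  -0.24  1.59  0.22] F [-0.3 -0.4 -4.9] Tz [-0.24  0.05  0.04] op 0.125
```

View pics/s8.png

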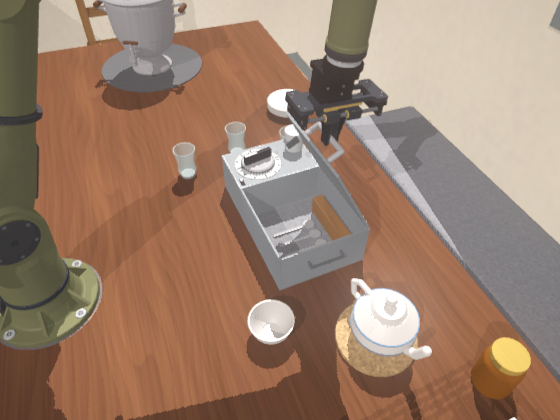

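The picture shows the lid standing at about 60° with the bar pinched at about (325,135) and the tea things in place. Open just enough and withdraw upwards.

```bash
python3 -m handwheel '[[0,0,0,0],[0,0,0,0],[0,0,0,0],[0,0,-10,0],[0,0,-15,0]]' 0.26; python3 -m handwheel '[[0,0,-20,0],[0,0,-20,0],[0,0,-20,0],[0,0,-20,0],[0,0,-20,0]]'; python3 -m handwheel '[[0,0,0,0],[0,0,0,0],[0,0,0,0],[0,0,0,0],[0,0,0,0]]'; python3 lid.py;python3 -c "
from h import *
cv2.imwrite('pics/s9.png',read_camera('side')['frame'][:,:,::-1]);c=read_camera('top');cv2.imwrite('pics/t9.png',c['frame'][:,:,::-1]);zoom(read_camera('side'),258,165,36,'pics/s10.png',8)"
```

```text
time_s: 49.85
ee_pos: [0.6494, -0.0298, 0.3151]
ee_rot: [-3.074, -0.01, 1.613]
ft_force: [0.3, 0.1, -0.1]
opening: 0.263
time_s: 50.35
ee_pos: [0.656, -0.0299, 0.424]
ee_rot: [-3.079, -0.01, 1.614]
ft_force: [-0.7, -0.2, -0.2]
opening: 0.262
time_s: 50.85
ee_pos: [0.6562, -0.0302, 0.4263]
ee_rot: [-3.083, -0.01, 1.614]
ft_force: [-0.1, -0.3, -0.4]
opening: 0.262
x,z rel hinge -45.328716987673886 333.7985756745612 r(194.6) 336.86225924866443 a 1.2182253241334289
t 50.85 tool shift mm [  -3.9 -127.3  301.2] cw turn to yaw -0.002 rpy [-3.083 -0.01   1.614] q [-0.4   0.44  0.69  0.98 -0.28  1.86  0.22] F [-0.1 -0.3 -0.4] Tz [-0.05  0.04 -0.  ] op 0.262
```

View pics/s9.png

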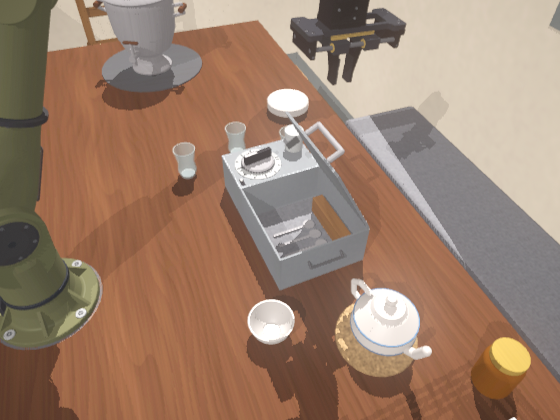

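View pics/t9.png

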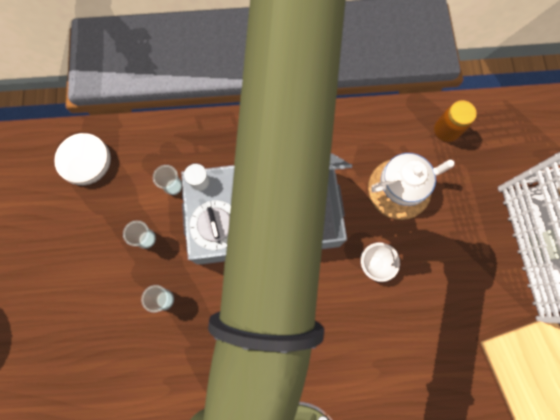

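View pics/s10.png

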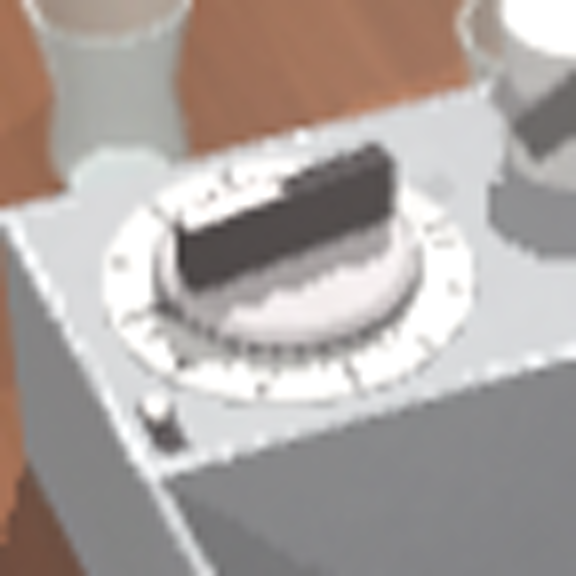

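```bash
python3 - <<'E'
from h import *
s=read_camera('side');H=np.array([.5118+.190*np.cos(.045),-.0375+.19*np.sin(.045),.11])
for a in(.8,.9,1,1.08,1.15):
    f=a+.2176;x,z=-.1946*np.cos(f),.1946*np.sin(f);ex=np.array([np.cos(.045),np.sin(.045),0]);ey=np.array([-ex[1],ex[0],0])
    print(a,[proj(s,H+ex*x+ey*w+[0,0,z]).round(0).tolist() for w in(-.05,.05)])
zoom(s,325,145,36,"pics/s11.png",8)
E
```

```text
0.8 [[318.0, 166.0], [297.0, 138.0]]
0.9 [[326.0, 160.0], [304.0, 133.0]]
1 [[334.0, 155.0], [312.0, 128.0]]
1.08 [[341.0, 151.0], [318.0, 125.0]]
1.15 [[347.0, 149.0], [324.0, 122.0]]
```

View pics/s11.png

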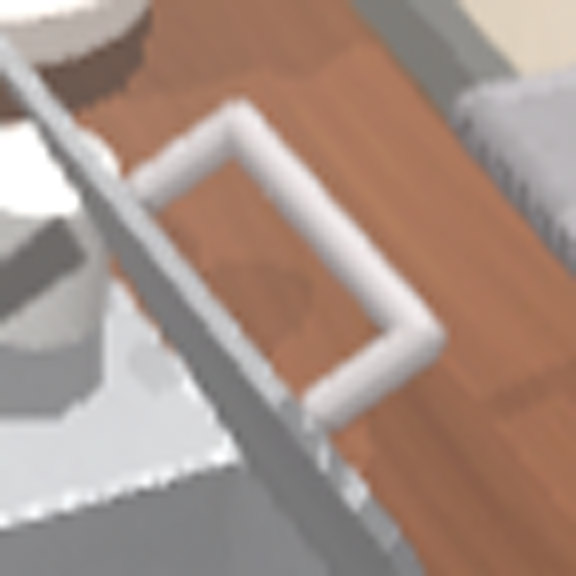

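The bar ends are at full-image pixels (319,123) and (342,151), matching a lid angle of about 1.08 rad. Handing in.

```bash
python3 -c "
from h import *
print(job_done());go([.5,0,.4])"
```

```text
the job is handed in; nothing more can be done
None
the job is handed in; nothing more can be done
```

The lockbox is unlocked and the lid stands open at about 62° with the gripper clear of it. I handed the job in at about 51 s of the 72 s; no verdict is reported.

- **Dialling:** I pinched the grip bar and turned it clockwise to 4 o'clock on the third time round. Then I turned it anticlockwise to 1 o'clock on the second. The last clockwise turn was slow, with a light grip.
- **Stops:** The camera and the tool angle agreed to about 0.02 rad just before the 4 o'clock stop. I checked 1 o'clock only by tool angle and a rough look in the side view. Both stops came out within about 0.02 rad of the mark by tool angle.
- **Bolt:** The dial met its stop near 6 o'clock, where wrist torque rose to about 0.33 N m. The white stud moved to the dial side of its slot and was still there in the last picture.
- **Lid:** I lifted it by the bar handle and let go. The handle's position in the side view gives a lid angle of about 1.08 rad. I judged the angle from a single picture after release, so I did not measure whether it was drifting.
- **Clear of contact:** At the end the wrist force was about zero, with the gripper well above the handle.
- **Tea things:** In the last pictures the glasses, tin, teapot and sugar bowl stand where they were, by eye only.
- **Disagreement:** While lifting, the handle's distance from the hinge, worked out from the tool position, read up to 7 mm above the nominal 194.6 mm. I put this down to slight slip and tool tilt in the grip; forces stayed low.

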